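# Fit the missing quarter-turn clamp beside the tip box

### The arm

A 6-joint arm with a two-finger parallel gripper is mounted at the origin on a cart in front of the work surface, level with it; the furniture and walls round the work are solid. World frame = base frame: x ahead of the robot, y to its left, z up, the work surface at z = 0. Lengths are in m, angles in rad, forces in N, time in s.
With the tool pointing down it reaches from about 0.35 to 0.85 m from the base axis. Payload 8.1 kg.
Tool frame: the origin (TCP) lies at the centre of the arm's flange, where the gripper is bolted on; the fingertips stand 186 mm ahead of it and the grasp point (between the pads) lies 167 mm ahead of it; z points along the fingers, y is the line along which they close (so a half turn about z gives the same grasp; the last joint's range is limited). The gripper opens to 93 mm and grips with 3 to 60 N. Pads are 15 mm wide; open, the fingers measure 128 mm over their backs; the gripper's body (75 mm by 188 mm) begins 65 mm behind the grasp point.
Start: joints at [1.153, 0.13, 1.488, -0, 1.523, -0.085], TCP at [0.196, 0.567, 0.405] pointing down, gripper open.
Joint ranges: [-2.96, 2.96], [-0.89, 2.26], [0.02, 2.5], [-1.34, 4.48], [0, 2.73], [-2.66, 2.66]. Speed limits (rad/s): [2.39, 2.39, 2.79, 3.14, 3.14, 3.14].

### API

Orientations are given as a rotation vector (axis times angle).
In Python, from plant import read_state, read_camera, camera_params, robot gives the robot as it stands.
- The arm moves only by the tool carry_out, never from a script. Its argument "targets" is a list of rows, each an object of numbers: "hand": the opening in per cent of the stroke, from 0 (shut) to 100 (fully open); "x", "y", "z": the shift along the tool's x, y, z in m; "ax", "ay", "az": the turn, a rotation vector about the tool's x, y, z in rad. In form: [{"hand": .., "x": .., "y": .., "z": .., "ax": .., "ay": .., "az": ..}, ...]. A call has 1 to 8 rows; each row is the pose to reach, as a shift and turn from the pose commanded when the call began, along the tool's axes at that moment; what a row does not reach only later rows make up. A row lasts 1/8 s, in which the tool goes at most 62.5 mm and 10.7 degrees, less where a joint would pass 70% of its speed; a pose out of reach is approached as far as the arm can. A call with a gripper value outside its range is refused whole. The fingers move at their own pace and stop on an object; "newtons" is the grip in N (left out, the last holds). Time passes only in rows, so rows that repeat a pose let the fingers close. It gives the time, the measured TCP pose, the force, the opening and the grip force at its end, in the units of the state.
- read_state(): the state, without advancing time (a new reading comes with each control period).
- read_camera(name): name is "scene" or "top" or "wrist"; returns (picture, depth): 420x560x3 uint8, blue, green, red; 420x560 float32, m along the optical axis (not along the pixel's ray), 0 where there is no reading.
- camera_params(name): a dict with "fx", "fy", "cx", "cy" (pixels), "position" and "rotation" of the camera in the world. Camera axes: x right, y up, looking along -z (the intrinsics and any distortion apply to the point x, -y, -z); pixel columns grow to the right and rows downward; lengths in m; the calibration is good to about 2 mm. The wrist camera is an equidistant fisheye: a pixel r from the principal point sees the ray r / f radians off the axis. A picture is of the moment at which its call begins: read the wrist's pose just before it. camera_params takes no time and is no camera call; for the wrist camera it gives the pose at the moment of the call.
- robot.close_job(): hands the job in; it is judged then, once.
The state is a dict: "t": time; "q": joint angles; "dq": joint speeds; "joint_torque": joint torques, N m; "tool_pos": TCP position; "orientation": TCP orientation; "force": force on the tool from outside, world axes, zero at the start; "wrist_torque": the same for the moment, N m; "opening": finger opening in m; "gripper_force": force on a finger pad.
Only numpy, scipy, OpenCV 4.12 (cv2) and the standard library are available. Lean on these libraries where they do the work, as an engineer would, in place of code of your own. Each camera call takes 0.05 s, during which the arm holds its last target. There are 200 camera calls.

### The job

The tip box on the pipetting deck is held on one side only: its second clamp, a steel-footed turn-button, lies in the cradle. Lift it off, stand it upright on its foot on the free bench and let go, then take it from above by its wing, lower its foot through the slot of the empty socket beside the tip box, press it down against the spring, turn it a quarter turn so that the foot locks squarely across the slot and the wing reaches over the box lid, and let go. Do not upset or push aside the things standing about.

Things in the scene. Friction and masses are not known exactly. Their poses are not given: they have to be found in the camera images.
- button: The loose turn-button, 83 mm long, about 80 g. Origin: centre of the foot's underside; own z runs from foot to wing. Foot: steel, 13 (own x) by 28 (own y) by 8 mm. Shank: round, 12 mm thick, z 8-55. It starts lying flat in the cradle, axis 36.5 mm above the bench, wing towards the robot, own x up. Stands on its foot (centre of mass about 30 mm up; tips over beyond some 10 degrees about own y).
- wing (a point): Centre of the loose button's wing, on its axis 69 mm from the foot's underside: a flat black bar, 10 mm thick (own x), 66 mm wide (own y), 28 mm high (z 55-83), parallel to the foot. Axes as the button's. A firm grip of some 40 N on wing or shank does not slip.
- cradle: Fixed grey cradle, base 104 (own x) by 64 by 6 mm; origin: centre of its underside; own -x points roughly to the robot. Two posts 40 mm wide: under the wing (own x -38 to -16, 31.5 mm high) and under the foot (own x +35 to +47, 30 mm high, ribs at its end and sides to 37). In the 51 mm between them the shank lies bare, open down to the base. The foot's underside lies at own x +41.5, y 0.
- socket: Fixed empty aluminium socket block, 46 (own x) by 42 (own y) by 28 mm high, on the deck plate, on either side of the tip box; origin: centre of its underside, 6 mm above the bench. The 6 mm thick top (22-28 mm above the origin) is slotted; hollow below, wide enough for the foot to turn. The foot enters only with its 28 mm length along the slot.
- slot (a point): Centre of the slot's mouth, 28 mm above the socket's origin, axes as the socket's: a slot 32 mm long (own x) by 16 mm wide (own y) through the 6 mm top.
- spring_plate (a joint): How far (m) the steel spring plate under the slot is pressed down, 0 to 0.012; at 0 its top is 21 mm above the socket's origin. 2 N starts it, 4 N more per 10 mm. The foot clears the underside of the top and can be turned, either way, when the plate is down more than 8 mm (10 is good); let go, it is lifted against the top (plate at 7 mm) and locked, or, if not turned, pushed out.
- fitted: The twin socket on the other side of the tip box with its button already locked in place, one fixed piece: 46 by 42 mm, wing top 97 mm above its origin, which lies as the empty socket's. To be left alone.
- tip_case: The tip box with yellow lid, fixed on the deck between the two sockets, 120 mm by 82 mm by 63 mm high, its underside 6 mm above the bench, origin at the centre of its underside; the 82 mm (own x) lie along the line of the two sockets. Its side is 24 mm from the slot's centre.
- deck: Fixed aluminium deck plate 134 (own x) by 186 (own y) by 6 mm on the bench, origin at the centre of its underside; tip box in the middle, the sockets at own y +65 and -65 mm, their own axes parallel to the deck's.
- timer: Bystander: white kitchen timer, 60 x 68 x 21 mm, loose, origin at the centre of the underside.
- petri: Bystander: petri dish, 62 mm across, 15 mm high, loose, origin at the centre of the underside.
- tape_roll: Bystander: roll of tape lying flat, 75 mm across, 24 mm high, loose, origin at the centre of the underside.
- amber_bottle: Bystander: amber glass bottle, 48 mm across, 90 mm high, loose, origin at the centre of the underside.
- beaker: Bystander: small beaker, 53 mm across, 67 mm high, loose, origin at the centre of the underside.
- pen_block: Bystander: drilled wooden block, 34 x 34 x 56 mm, loose, origin at the centre of the underside.

How it is judged:
On the way, in this order (a step that is already met when the one before it is completed fails the run):
1. the turn-button stands upright on its foot on the bench, let go (angle between button's own z axis and vertical below 0.12 rad and height (world z) of button below 0.004 m and contact force between the fingers and button below 0.05 N and linear speed of button below 0.02 m/s), for 0.2 s.
2. its foot is under the socket's top, locked squarely across the slot (z of button in the frame of socket between 0.006 and 0.0165 m and horizontal distance between button and socket below 0.013 m and angle between the y axis of button and the y axis of socket, either way round below 0.3 rad and angle between button's own z axis and vertical below 0.12 rad), for 0.2 s.
At the end, for the whole second after the job is handed in: The button rests released in the empty socket: foot underside 11 to 16.5 mm above the socket's underside, within 13 mm of the slot's centre, foot and wing across the slot within 0.3 rad, upright within 0.12 rad, not moving (z of button in the frame of socket between 0.011 and 0.0165 m and horizontal distance between button and socket below 0.013 m and angle between the y axis of button and the y axis of socket, either way round below 0.3 rad and angle between button's own z axis and vertical below 0.12 rad and linear speed of button below 0.02 m/s); the robot touches nothing.
It fails at once if the timer or the petri dish pushed more than 30 mm or tipped (distance of any of timer, petri from where it was at the start of the episode above 0.03 m or angle between any of timer, petri's own z axis and vertical above 0.5 rad).
It fails at once if the tape roll or the amber bottle pushed more than 30 mm or tipped (distance of any of tape_roll, amber_bottle from where it was at the start of the episode above 0.03 m or angle between any of tape_roll, amber_bottle's own z axis and vertical above 0.5 rad).
It fails at once if the beaker or the wooden block pushed more than 30 mm or tipped (distance of any of beaker, pen_block from where it was at the start of the episode above 0.03 m or angle between any of beaker, pen_block's own z axis and vertical above 0.5 rad).
It also fails if it takes over 61 s, if anything falls off the work surface, if the arm or the gripper's body presses on something with over 40 N, if the wrist force passes 120 N, or if a joint passes its speed limit or range.

## Working session

There is one attempt and no reset: what is moved stays moved. The work goes in short steps, Python scripts to look and compute and a tool call to move; the robot and the scene stay as the last step left them, time stands still between calls to the robot, and variables do not carry over. Pictures are saved under pics/ and viewed, at most 10 in all, crops included, and the job is handed in when it is done.

Besides the shell and the picture viewer there is one more tool, called after "Request:" as name(argument=value, ...), one argument or row to a line, values as JSON. carry_out: Moves the arm, as the interface text tells. Its arguments: {"type":"object","properties":{"targets":{"type":"array","items":{"type":"object","properties":{"hand":{"type":"number"},"x":{"type":"number"},"y":{"type":"number"},"z":{"type":"number"},"ax":{"type":"number"},"ay":{"type":"number"},"az":{"type":"number"}}}},"newtons":{"type":"number"}},"required":["targets"]}

```bash
ls; mkdir -p pics
cat > h.py <<'E'
import numpy as np, cv2
from plant import read_state, read_camera, camera_params, robot
from scipy.spatial.transform import Rotation as R
def world(name,depth,P=None):
    P=P or camera_params(name)
    v,u=np.indices(depth.shape)
    c=np.stack([(u-P['cx'])/P['fx']*depth,-(v-P['cy'])/P['fy']*depth,-depth],-1)
    M=np.array(P['rotation']); M=M if M.shape==(3,3) else R.from_rotvec(M).as_matrix()
    return c@M.T+np.array(P['position'])
E
python3 - <<'E'
from h import *
for n in ("top","scene"):
    im,d=read_camera(n); cv2.imwrite(f"pics/{n}0.png",im); np.save(f"{n}0.npy",d); print(n,camera_params(n),d.min(),d.max())
s=read_state(); print(s)
E
```

```text
pics
top {'fx': 505.9031983182023, 'fy': 505.9031983182023, 'cx': 273.03389446832625, 'cy': 210.84400296477207, 'position': array([0.2392276 , 0.02730481, 1.48352055]), 'rotation': array([ 0.16732887, -0.16416707, -1.56966793])} 0.0 2.319369
scene {'fx': 418.30574020752476, 'fy': 418.30574020752476, 'cx': 288.44968386078887, 'cy': 217.88135676102323, 'position': array([-0.07929606, -0.76545892,  1.10465126]), 'rotation': array([ 0.72694361, -0.24823142, -0.61068365])} 0.0 3.0961852
{'t': 0.1, 'q': array([ 1.15259455e+00,  1.31083752e-01,  1.48913006e+00,  2.67988641e-05,
        1.52299359e+00, -8.54012792e-02]), 'dq': array([-0.00011569, -0.00188256, -0.00391764, -0.00010097, -0.00077391,
       -0.00051454]), 'joint_torque': array([ 9.45911634e-04, -5.61346400e+01, -4.93093657e+01,  7.70042231e-02,
        2.92405783e-02,  1.48846802e-06]), 'tool_pos': array([0.19591068, 0.56691021, 0.40381537]), 'orientation': array([-5.20283608e-01, -3.09777547e+00,  2.44564256e-03]), 'force': array([ 0.13155015, -0.04768964,  0.12411722]), 'wrist_torque': array([-0.03194112, -0.02777202, -0.0273962 ]), 'gripper_force': 0.0, 'opening': 0.09297297022615127}
```

View pics/top0.png

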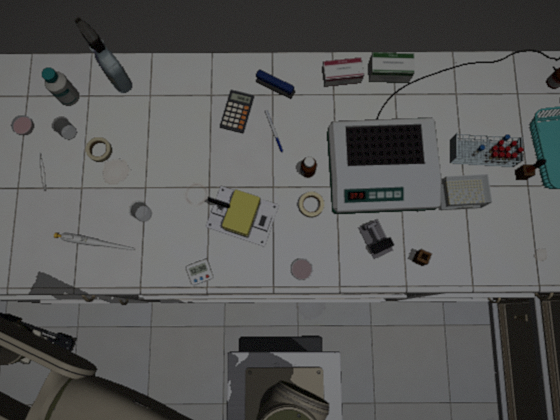

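View pics/scene0.png

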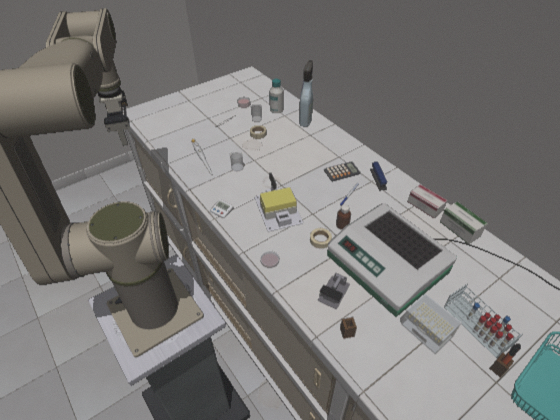

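The top view shows the deck at about (242,217), with the fitted button on the left and the empty socket at about (265,221). The cradle with the button is at about (376,238). The tape roll is at (311,204), the petri dish at (301,268), the bottle at (308,167) and the pen block at (421,257). Next I'll enlarge and measure.

Run:
```python
from h import *
im=cv2.imread("pics/top0.png"); d=np.load("top0.npy"); W=world("top",d); np.save("W.npy",W)
a=cv2.resize(im[180:250,200:290],None,fx=8,fy=8,interpolation=cv2.INTER_CUBIC)[:,:,:]
b=cv2.resize(im[210:270,350:440],None,fx=8,fy=8,interpolation=cv2.INTER_CUBIC)
cv2.imwrite("pics/deck.png",a);cv2.imwrite("pics/cradle.png",b)
for u,v in [(376,238),(265,221),(240,213),(311,204),(301,268),(308,167),(199,271),(421,257),(141,212),(340,250),(342,262),(350,270)]: print(u,v,W[v,u].round(4))
# height maps
z=W[...,2]
np.set_printoptions(linewidth=250)
print("deck z mm rows 196..236 cols 205..280"); print((z[196:238:2,204:282:2]*1000).round().astype(int))
print("cradle rows 218..258, cols 356..398"); print((z[216:262:2,354:400]*1000).round().astype(int))
```

```text
376 238 [ 0.4724 -0.2745  0.0035]
265 221 [0.5212 0.0532 0.025 ]
240 213 [0.5368 0.1239 0.0671]
311 204 [ 0.5762 -0.0844  0.005 ]
301 268 [ 0.3841 -0.0509  0.0122]
308 167 [ 0.6714 -0.0729  0.0715]
199 271 [0.3766 0.2446 0.0162]
421 257 [ 0.4155 -0.4041  0.002 ]
141 212 [0.5554 0.4253 0.0008]
340 250 [ 4.377e-01 -1.673e-01  3.000e-04]
342 262 [ 0.4023 -0.1721  0.    ]
350 270 [ 3.787e-01 -1.947e-01  3.000e-04]
deck z mm rows 196..236 cols 205..280
[[   2    4    3    7   -1    0   -1    4    8    0    0    7   -1   10    2   60   72   63   70   73   66   65   75   66   68   70   62   69    3    1    4    1    0   -6    0    2    2   -2    4]
 [   1    8  103  102  104  101    6   36   39    4    4   12    6    4   62   67   68   69   74   67   68   71   70   72   73   69   72   71   59    1    0    2    5    6    7    5    1    1    5]
 [   2    8   83  100  104  107  110  105  103   34   34   32    3    7   64   67   71   68   63   69   70   68   64   69   67   68   67   63   51    0    9    0    6    4    3    5    0    2   -2]
 [   2    1    2    1   85   89   97  105  104  103  1
[... 3002 characters left out ...]
   51   58   66   65   73   62   18   10    3    8    5   12    3    0    4    5    5    1    1    9    0    1]
 [   0    5    0   -5    1    0    2    1    3    5    3    3   -3   10    6    0    4   10   38   37   46   57   51    5   10    3    7    5   11    4   -1    9    8    4   -3   -1   -5    3   -1]
 [   6   -1   -5    3    9    2    0    4    3    2    0    3    3    0    2    4    3    9    9    7    9   29   22    9    4    7    8    7    2    1    5    9   -2    2   -3   -3   -2   -3   -4]]
cradle rows 218..258, cols 356..398
[[ 1  2  1 ...  1  1 -4]
 [-1 -1  3 ... -3  3 -2]
 [ 0 -3 -2 ...  2 -2  0]
 ...
 [ 3  2  1 ...  0 -4 -3]
 [ 6 -3  7 ... -2  2 -1]
 [ 2 -2  6 ...  7  6  3]]
```

View pics/deck.png

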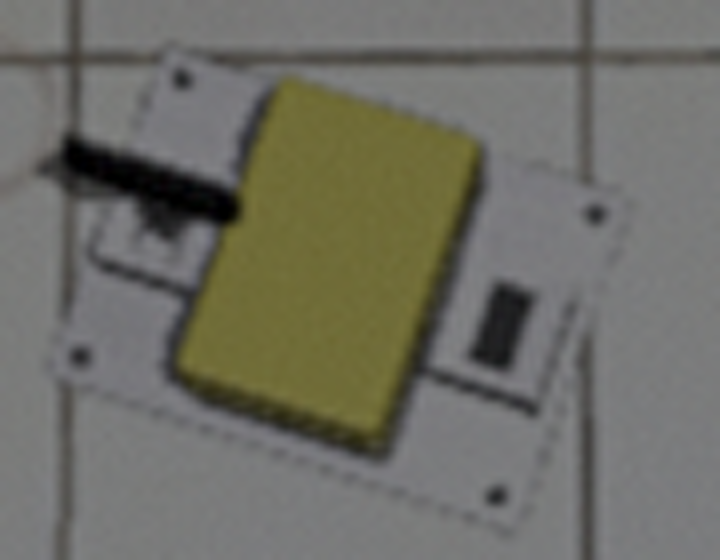

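View pics/cradle.png

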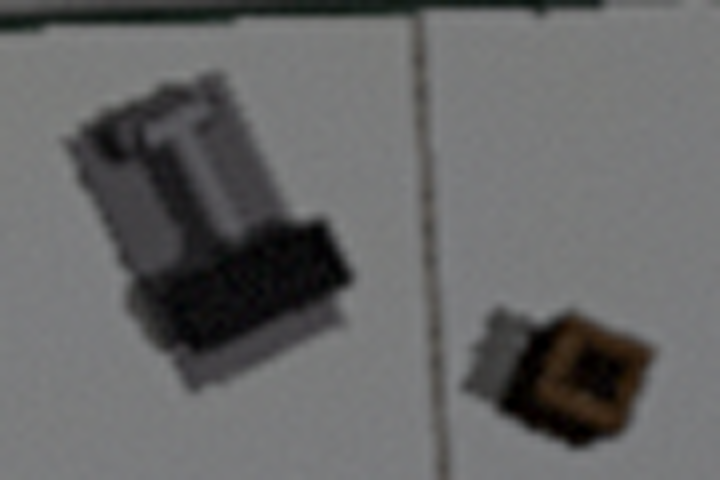

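The deck crop shows the slot as a dark bar centred at crop (502,327), with its long axis from (513,287) to (490,367). In the cradle crop, the base corners are at about (70,145), (220,75), (345,315) and (190,392), and the wing is around (247,285).

```bash
cat >> h.py <<'E'
def hit(u,v,z,P):
    M=R.from_rotvec(P['rotation']).as_matrix(); r=M@np.array([(u-P['cx'])/P['fx'],-(v-P['cy'])/P['fy'],-1]); p=np.array(P['position'])
    return p+r*(z-p[2])/r[2]
def az(v): return np.arctan2(v[1],v[0])
E
python3 - <<'E'
from h import *
P=camera_params("top")
f=lambda x,y,z,o: hit((x+.5)/8-.5+o[0],(y+.5)/8-.5+o[1],z,P).round(4)
D=(200,180);C=(350,210)
s=f(502,327,.034,D); a=f(513,287,.034,D); b=f(490,367,.034,D)
print("slot",s,np.linalg.norm(a-b),az(a-b))
h=[f(x,y,.006,D) for x,y in [(182,79),(596,213),(497,496),(80,357)]]
print("holes",h,"centre",np.mean(h,0), "dir x",az(h[0]-h[3]),az(h[1]-h[2]),"dir y",az(h[0]-h[1]),az(h[3]-h[2]))
g=[f(x,y,.006,C) for x,y in [(70,145),(220,75),(345,315),(190,392)]]
print("cr",g,[np.linalg.norm(g[i]-g[i-1]).round(4) for i in range(4)],np.mean(g,0),az(g[0]-g[3]),az(g[1]-g[2]),az(g[0]-g[1])-np.pi/2,az(g[3]-g[2])-np.pi/2)
w=[f(x,y,.0415,C) for x,y in [(150,280),(320,218),(353,275),(190,350)]]
print("wing",w,np.mean(w,0),[np.linalg.norm(w[i]-w[i-1]).round(4) for i in range(4)],az(w[0]-w[1])-np.pi/2)
W=np.load("W.npy")
for n,(u,v,r) in dict(tape=(311,204,16),petri=(301,268,13),bottle=(308,167,13),timer=(199,271,16),pen=(421,257,12)).items():
    w=W[v-r:v+r,u-r:u+r].reshape(-1,3); w=w[(w[:,2]>.009)&(w[:,2]<.2)]; print(n,len(w),(w.min(0)/2+w.max(0)/2).round(3),w.max(0)[2].round(3))
# cradle top shape
w=W[210:262,350:405].reshape(-1,3); w=w[(w[:,2]>.025)&(w[:,2]<.06)]; 
print(len(w),w.mean(0), np.percentile(w[:,2],[10,50,90]))
r,c=cv2.minAreaRect((w[:,:2]*1000).astype(np.float32))[:2]; print(r,c)
E
```

```text
slot [0.5212 0.0609 0.034 ] 0.030865028754239052 -0.2756294383821304
holes [array([0.6225, 0.1821, 0.006 ]), array([0.5699, 0.0263, 0.006 ]), array([0.4632, 0.0634, 0.006 ]), array([0.5161, 0.2183, 0.006 ])] centre [0.542925 0.122525 0.006   ] dir x -0.3279406835476896 -0.3346277820989549 dir y 1.2451996375171874 1.241704327787622
cr [array([ 0.5032, -0.223 ,  0.006 ]), array([ 0.5293, -0.2799,  0.006 ]), array([ 0.4393, -0.3214,  0.006 ]), array([ 0.4112, -0.2632,  0.006 ])] [np.float64(0.1004), np.float64(0.0626), np.float64(0.0991), np.float64(0.0646)] [ 0.47075  -0.271875  0.006   ] 0.4119541852129411 0.43205541476764403 0.43006481433281474 0.4498076622721854
wing [array([ 0.4475, -0.2438,  0.0415]), array([ 0.4697, -0.306 ,  0.0415]), array([ 0.4489, -0.3167,  0.0415]), array([ 0.4221, -0.2569,  0.0415])] [ 0.44705 -0.28085  0.0415 ] [np.float64(0.0286), np.float64(0.066), np.float64(0.0234), np.float64(0.0655)] 0.3428202329474568
tape 320 [ 0.571 -0.085  0.021] 0.032
petri 356 [ 0.383 -0.054  0.016] 0.023
bottle 277 [ 0.691 -0.071  0.052] 0.095
timer 451 [0.38  0.245 0.02 ] 0.031
pen 212 [ 0.408 -0.398  0.036] 0.063
436 [ 0.47922573 -0.27248367  0.04056837] [0.03320635 0.04048262 0.04728991]
(486.42620849609375, -274.919189453125) (125.50752258300781, 160.4890899658203)
```

```bash
cat >> h.py <<'E'
def down(al): 
    y=np.array([np.cos(al),np.sin(al),0]); z=np.array([0,0,-1.]); return np.c_[np.cross(y,z),y,z]
def row(p,M):
    s=read_state(); C=R.from_rotvec(s['orientation']).as_matrix()
    d=C.T@(np.array(p)-s['tool_pos']); r=R.from_matrix(C.T@M).as_rotvec()
    print("shift",d.round(4),"turn",r.round(4),"rows>=",max(np.linalg.norm(d)/.0625,np.degrees(np.linalg.norm(r))/10.7).round(1)); return d,r
E
python3 - <<'E'
from h import *
P=camera_params("wrist"); s=read_state(); C=R.from_rotvec(s['orientation']).as_matrix()
print(P, C.T@(P['position']-s['tool_pos']), (C.T@R.from_rotvec(P['rotation']).as_matrix()).round(3))
row([.48,.06,.40],down(0.13))
E
```

```text
{'fx': 325.19226210127806, 'fy': 325.19226210127806, 'cx': 283.206987327192, 'cy': 207.985666208695, 'position': array([0.11798403, 0.59332055, 0.38304972]), 'rotation': array([-0.26016278, -0.18314079,  1.22978205])} [ 0.08227551 -0.00046344  0.02077995] [[ 0.001  0.956  0.294]
 [ 1.    -0.001 -0.   ]
 [ 0.     0.294 -0.956]]
shift [-0.4341 -0.3863  0.0044] turn [-1.500e-03  7.000e-04  1.108e+00] rows>= 9.3
```

Request:
carry_out(
  targets=[
    {"x": -0.05,"y": -0.05,"z": 0,"az": 0.15,"hand": 100},
    {"x": -0.09,"y": -0.09,"az": 0.3,"hand": 100,"z": 0},
    {"x": -0.4341,"y": -0.3863,"z": 0.004,"az": 1.108,"hand": 100},
    {"x": -0.4341,"y": -0.3863,"z": 0.004,"az": 1.108,"hand": 100},
    {"x": -0.4341,"y": -0.3863,"z": 0.004,"az": 1.108,"hand": 100},
    {"x": -0.4341,"y": -0.3863,"z": 0.004,"az": 1.108,"hand": 100},
    {"x": -0.4341,"y": -0.3863,"z": 0.004,"az": 1.108,"hand": 100},
    {"x": -0.4341,"y": -0.3863,"z": 0.004,"az": 1.108,"hand": 100},
  ],
)

```text
schema error: expected keys hand, x, y, z, ax, ay, az
```

Request:
carry_out(
  targets=[
    {"x": 0,"y": 0,"z": 0},
    {"x": 0,"y": 0,"z": 0},
  ],
)

```text
schema error: expected keys hand, x, y, z, ax, ay, az
```

Run:
```python
from h import *
s=read_state(); print(s['t'],s['q'].round(3),s['tool_pos'],s['orientation'],np.abs(s['dq']).max())
row([.48,.06,.40],down(0.13))
d,r=row([.35,-.30,.28],down(-.7))
```

```text
0.1 [ 1.153  0.131  1.489  0.     1.523 -0.085] [0.19591068 0.56691021 0.40381537] [-5.20283608e-01 -3.09777547e+00  2.44564256e-03] 0.0039176371157042394
shift [-0.4341 -0.3863  0.0044] turn [-1.500e-03  7.000e-04  1.108e+00] rows>= 9.3
shift [-0.4289 -0.7688  0.125 ] turn [-1.200e-03  1.400e-03  1.938e+00] rows>= 14.2
```

Request:
carry_out(
  targets=[
    {"x": -0.434,"y": -0.386,"z": 0.004,"ax": 0,"ay": 0,"az": 1.108,"hand": 100},
    {"x": -0.434,"y": -0.386,"z": 0.004,"ax": 0,"ay": 0,"az": 1.108,"hand": 100},
    {"x": -0.434,"y": -0.386,"z": 0.004,"ax": 0,"ay": 0,"az": 1.108,"hand": 100},
    {"x": -0.434,"y": -0.386,"z": 0.004,"ax": 0,"ay": 0,"az": 1.108,"hand": 100},
    {"x": -0.434,"y": -0.386,"z": 0.004,"ax": 0,"ay": 0,"az": 1.108,"hand": 100},
    {"x": -0.434,"y": -0.386,"z": 0.004,"ax": 0,"ay": 0,"az": 1.108,"hand": 100},
    {"x": -0.434,"y": -0.386,"z": 0.004,"ax": 0,"ay": 0,"az": 1.108,"hand": 100},
    {"x": -0.434,"y": -0.386,"z": 0.004,"ax": 0,"ay": 0,"az": 1.108,"hand": 100},
  ],
)

```text
t: 1.1
tool_pos: [0.441, 0.129, 0.4012]
orientation: [2.072, 2.361, 0.0]
force: [0.6, 0.9, 0.3]
opening: 0.0931
gripper_force: 0.0
```

Run:
```python
from h import *
s=read_state(); print(s['t'],s['q'].round(3),s['tool_pos'],s['orientation'],np.abs(s['dq']).max())
row([.48,.06,.40],down(0.13))
```

```text
1.1 [ 0.173 -0.258  1.866  0.     1.533  0.043] [0.44098343 0.12903156 0.40115359] [2.07246627e+00 2.36098889e+00 3.31135748e-04] 1.0653510127305237
shift [-0.0735  0.0297  0.0012] turn [ 0.0002 -0.0001 -0.    ] rows>= 1.3
```

Request:
carry_out(
  targets=[
    {"x": -0.073,"y": 0.03,"z": 0.001,"ax": 0,"ay": 0,"az": 0,"hand": 100},
    {"x": -0.073,"y": 0.03,"z": 0.001,"ax": 0,"ay": 0,"az": 0,"hand": 100},
    {"x": -0.073,"y": 0.03,"z": 0.001,"ax": 0,"ay": 0,"az": 0,"hand": 100},
    {"x": -0.073,"y": 0.03,"z": 0.001,"ax": 0,"ay": 0,"az": 0,"hand": 100},
  ],
)

```text
t: 1.6
tool_pos: [0.4792, 0.0637, 0.4001]
orientation: [-2.071, -2.362, 0.0]
force: [-0.0, -0.1, 0.4]
opening: 0.0929
gripper_force: 0.0
```

```bash
cat >> h.py <<'E'
def fhit(u,v,z,P):
    x,y=u-P['cx'],v-P['cy']; r=np.hypot(x,y); t=r/P['fx']
    k=np.array([x/r*np.sin(t),-y/r*np.sin(t),-np.cos(t)]); k=R.from_rotvec(P['rotation']).as_matrix()@k; p=np.array(P['position'])
    return p+k*(z-p[2])/k[2]
E
python3 - <<'E'
from h import *
s=read_state(); print(s['t'],s['q'].round(4),s['tool_pos'],s['orientation'],np.abs(s['dq']).max())
import pickle
P=camera_params("wrist"); im,d=read_camera("wrist"); cv2.imwrite("pics/w1.png",im); pickle.dump(P,open("w1.pkl","wb"))
row([.36,-.31,.30],down(-.7))
E
```

```text
1.6 [ 2.5900e-02 -1.8740e-01  1.8084e+00  6.0000e-04  1.5213e+00 -1.0530e-01] [0.479236   0.06372605 0.40008003] [-2.07050126e+00 -2.36155596e+00  5.46526462e-05] 0.01208345576812247
shift [-0.3551 -0.1673  0.1001] turn [-5.000e-04 -3.000e-04  8.319e-01] rows>= 6.5
```

View pics/w1.png

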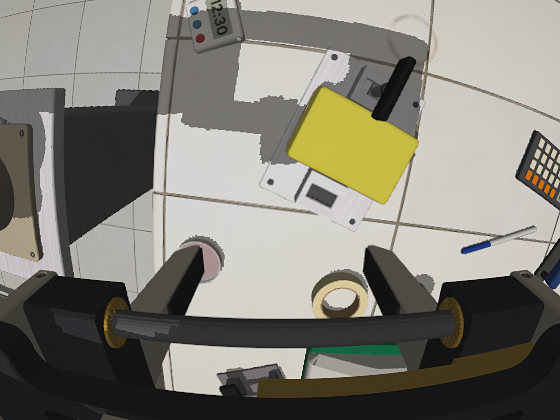

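The wrist view shows the slot centred at about (321,193), the deck holes at about (267,182) and (354,222), and the petri dish and tape roll near the fingers.

Run:
```python
from h import *
import pickle
P=pickle.load(open("w1.pkl","rb"))
for n,u,v,z in [("slot",321.5,192.5,.034),("hA",267,182,.006),("hB",354,222,.006),("hC",334,57,.006),("hD",416,104,.006)]: print(n,fhit(u,v,z,P).round(4))
from scipy.optimize import least_squares
Q=np.array([[1.1526,.1311,1.4891],[.173,-.258,1.866],[.0259,-.1874,1.8084]]); X=np.array([[.1959,.5669,.4038],[.441,.129,.4012],[.4792,.0637,.4001]])
def f(p):
    a,L2,L3,h,off=p; o=[]
    for q,x in zip(Q,X):
        c,s=np.cos(q[0]),np.sin(q[0]); lat=-s*x[0]+c*x[1]; r=c*x[0]+s*x[1]
        o+= [a+L2*np.sin(q[1])+L3*np.sin(q[1]+q[2])-r, h+L2*np.cos(q[1])+L3*np.cos(q[1]+q[2])-x[2], lat-off]
    return np.array(o)
r=least_squares(f,[.1,.4,.4,.3,.05]); print(r.x.round(4),f(r.x).round(4))
```

```text
slot [0.5214 0.0629 0.034 ]
hA [0.46   0.0602 0.006 ]
hB [0.5723 0.0247 0.006 ]
hC [0.5165 0.2159 0.006 ]
hD [0.6229 0.1806 0.006 ]
[0.0231 0.3669 0.5271 0.0661 0.0512] [-0.0001 -0.     -0.     -0.0004  0.     -0.0001  0.0005 -0.      0.0001]
```

Request:
carry_out(
  targets=[
    {"x": -0.355,"y": -0.167,"z": 0.1,"ax": 0,"ay": 0,"az": 0.83,"hand": 100},
    {"x": -0.355,"y": -0.167,"z": 0.1,"ax": 0,"ay": 0,"az": 0.83,"hand": 100},
    {"x": -0.355,"y": -0.167,"z": 0.1,"ax": 0,"ay": 0,"az": 0.83,"hand": 100},
    {"x": -0.355,"y": -0.167,"z": 0.1,"ax": 0,"ay": 0,"az": 0.83,"hand": 100},
    {"x": -0.355,"y": -0.167,"z": 0.1,"ax": 0,"ay": 0,"az": 0.83,"hand": 100},
    {"x": -0.355,"y": -0.167,"z": 0.1,"ax": 0,"ay": 0,"az": 0.83,"hand": 100},
    {"x": -0.355,"y": -0.167,"z": 0.1,"ax": 0,"ay": 0,"az": 0.83,"hand": 100},
    {"x": -0.355,"y": -0.167,"z": 0.1,"ax": 0,"ay": 0,"az": 0.83,"hand": 100},
  ],
)

```text
t: 2.65
tool_pos: [0.3599, -0.3113, 0.2997]
orientation: [-2.848, -1.323, 0.001]
force: [0.1, -0.4, 1.3]
opening: 0.0928
gripper_force: 0.0
```

```bash
cat >> h.py <<'E'
def tilt(azd,sgn,phi=np.pi/4):  # tool pointing azimuth azd, phi off vertical, y horizontal
    z=np.array([np.cos(azd)*np.sin(phi),np.sin(azd)*np.sin(phi),-np.cos(phi)]); y=sgn*np.array([-np.sin(azd),np.cos(azd),0]); return np.c_[np.cross(y,z),y,z]
E
python3 - <<'E'
from h import *
s=read_state(); print(s['q'].round(4),s['tool_pos'])
M=tilt(.43,-1); g=np.array([.4796,-.268,.0365])
row(g-.267*M[:,2],M)
E
```

```text
[-0.8209 -0.1332  1.9468  0.      1.3292 -0.1198] [ 0.35991699 -0.31131634  0.29971266]
shift [-0.0605 -0.0168  0.0744] turn [-0.1738  0.7726  0.4162] rows>= 4.8
```

Request:
carry_out(
  targets=[
    {"x": -0.0605,"y": -0.0168,"z": 0.0744,"ax": -0.1738,"ay": 0.7726,"az": 0.4162,"hand": 100},
    {"x": -0.0605,"y": -0.0168,"z": 0.0744,"ax": -0.1738,"ay": 0.7726,"az": 0.4162,"hand": 100},
    {"x": -0.0605,"y": -0.0168,"z": 0.0744,"ax": -0.1738,"ay": 0.7726,"az": 0.4162,"hand": 100},
    {"x": -0.0605,"y": -0.0168,"z": 0.0744,"ax": -0.1738,"ay": 0.7726,"az": 0.4162,"hand": 100},
    {"x": -0.0605,"y": -0.0168,"z": 0.0744,"ax": -0.1738,"ay": 0.7726,"az": 0.4162,"hand": 100},
    {"x": -0.0605,"y": -0.0168,"z": 0.0744,"ax": -0.1738,"ay": 0.7726,"az": 0.4162,"hand": 100},
    {"x": -0.0605,"y": -0.0168,"z": 0.0744,"ax": -0.1738,"ay": 0.7726,"az": 0.4162,"hand": 100},
  ],
)

```text
t: 3.52
tool_pos: [0.3091, -0.3459, 0.2263]
orientation: [-2.697, -0.597, -1.114]
force: [-0.2, -0.2, 0.2]
opening: 0.0927
gripper_force: 0.0
```

Run:
```python
from h import *
import pickle
s=read_state(); print(s['q'].round(4),s['tool_pos'],np.abs(s['dq']).max())
M=tilt(.43,-1); g=np.array([.4796,-.268,.0365])
row(g-.267*M[:,2],M)
P=camera_params("wrist"); im,d=read_camera("wrist"); cv2.imwrite("pics/w2.png",im); pickle.dump(P,open("w2.pkl","wb"))
```

```text
[-1.2525 -0.0308  2.1143  0.8177  1.2894 -0.4511] [ 0.30911791 -0.34591839  0.22626843] 0.008515598806787948
shift [-0.0016  0.0002 -0.0003] turn [-0.0017  0.0023  0.0046] rows>= 0.0
```

View pics/w2.png

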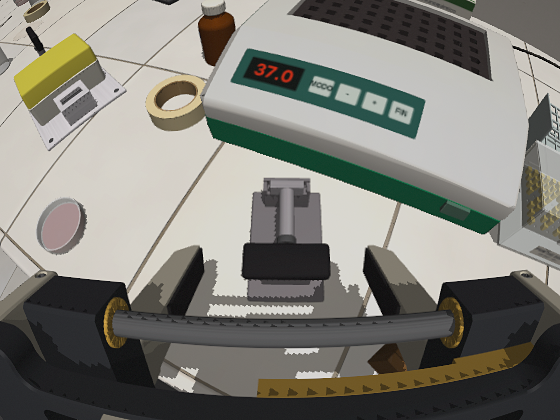

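The cradle lies straight ahead: wing centre at about (286,262), shank from (287,192) to (287,240). The pen block at (388,360) is behind the right finger.

Run:
```python
from h import *
import pickle
P=pickle.load(open("w2.pkl","rb"))
a=fhit(287,195,.0425,P);b=fhit(286.5,236,.0425,P);w=fhit(286.5,244.5,.0415,P);e1=fhit(244,244,.0415,P);e2=fhit(329,244,.0415,P)
u=np.array([np.cos(.43),np.sin(.43)]);n=np.array([-u[1],u[0]]);g=np.array([.4796,-.268])
for p in (a,b,w,e1,e2): print(p.round(4),"along",((p[:2]-g)@u).round(4),"lat",((p[:2]-g)@n).round(4))
print(az(e1-e2)-np.pi/2, az(a-b))
M=tilt(.43,-1)
row(np.r_[g,.0365]-.207*M[:,2],M);row(np.r_[g,.0365]-.167*M[:,2],M)
print([ (camera_params('top')['position'])])
```

```text
[ 0.495  -0.2636  0.0425] along 0.0158 lat -0.0024
[ 0.4624 -0.2782  0.0425] along -0.0199 lat -0.0021
[ 0.4565 -0.2809  0.0415] along -0.0264 lat -0.0021
[ 0.4432 -0.2518  0.0415] along -0.0264 lat 0.0299
[ 0.4703 -0.31    0.0415] along -0.026 lat -0.0343
0.43556291063618335 0.419868300135973
shift [-0.0016  0.0002  0.0599] turn [-0.0014  0.0021  0.0047] rows>= 1.0
shift [-0.0015  0.0002  0.0999] turn [-0.0014  0.0021  0.0047] rows>= 1.6
[array([0.2392276 , 0.02730481, 1.48352055])]
```

Request:
carry_out(
  targets=[
    {"x": -0.0036,"y": 0.0024,"z": 0.04,"ax": -0.001,"ay": 0.002,"az": 0.0045,"hand": 100},
    {"x": -0.0036,"y": 0.0024,"z": 0.07,"ax": -0.001,"ay": 0.002,"az": 0.0045,"hand": 100},
    {"x": -0.0036,"y": 0.0024,"z": 0.088,"ax": -0.001,"ay": 0.002,"az": 0.0045,"hand": 100},
    {"x": -0.0036,"y": 0.0024,"z": 0.098,"ax": -0.001,"ay": 0.002,"az": 0.0045,"hand": 100},
    {"x": -0.0036,"y": 0.0024,"z": 0.098,"ax": -0.001,"ay": 0.002,"az": 0.0045,"hand": 100},
    {"x": -0.0036,"y": 0.0024,"z": 0.098,"ax": -0.001,"ay": 0.002,"az": 0.0045,"hand": 100},
  ],
)

```text
t: 4.32
tool_pos: [0.37, -0.3215, 0.1548]
orientation: [-2.697, -0.585, -1.121]
force: [0.3, 0.0, 0.9]
opening: 0.093
gripper_force: 0.0
```

Request:
carry_out(
  targets=[
    {"x": 0,"y": 0,"z": 0,"ax": 0,"ay": 0,"az": 0,"hand": 30},
    {"x": 0,"y": 0,"z": 0,"ax": 0,"ay": 0,"az": 0,"hand": 16},
    {"x": 0,"y": 0,"z": 0,"ax": 0,"ay": 0,"az": 0,"hand": 10},
    {"x": 0,"y": 0,"z": 0,"ax": 0,"ay": 0,"az": 0,"hand": 0},
    {"x": 0,"y": 0,"z": 0,"ax": 0,"ay": 0,"az": 0,"hand": 0},
    {"x": 0,"y": 0,"z": 0,"ax": 0,"ay": 0,"az": 0,"hand": 0},
    {"x": 0,"y": 0,"z": 0,"ax": 0,"ay": 0,"az": 0,"hand": 0},
  ],
  newtons=45,
)

```text
t: 5.2
tool_pos: [0.3701, -0.3209, 0.154]
orientation: [-2.696, -0.584, -1.12]
force: [0.5, -0.2, 0.5]
opening: 0.0277
gripper_force: 0.0
```

Request:
carry_out(
  targets=[
    {"x": 0,"y": 0,"z": 0,"ax": 0,"ay": 0,"az": 0,"hand": 0},
    {"x": 0,"y": 0,"z": 0,"ax": 0,"ay": 0,"az": 0,"hand": 0},
    {"x": 0,"y": 0,"z": 0,"ax": 0,"ay": 0,"az": 0,"hand": 0},
    {"x": 0,"y": 0,"z": 0,"ax": 0,"ay": 0,"az": 0,"hand": 0},
  ],
)

```text
t: 5.7
tool_pos: [0.3701, -0.3209, 0.1541]
orientation: [-2.696, -0.584, -1.12]
force: [1.2, 0.4, -0.2]
opening: 0.0111
gripper_force: 45.0
```

Run:
```python
from h import *
s=read_state(); print(s['opening'],s['gripper_force'],s['force'],s['q'].round(3))
row(s['tool_pos']+[0,0,.12],R.from_rotvec(s['orientation']).as_matrix())
```

```text
0.011086319080028747 44.99412953853607 [ 1.20875102  0.41356808 -0.16924971] [-1.106  0.148  2.098  0.925  1.091 -0.495]
shift [ 0.0851 -0.0002 -0.0846] turn [0. 0. 0.] rows>= 1.9
```

Request:
carry_out(
  targets=[
    {"x": 0.0212,"y": 0,"z": -0.0212,"ax": 0,"ay": 0,"az": 0,"hand": 0},
    {"x": 0.0424,"y": 0,"z": -0.0424,"ax": 0,"ay": 0,"az": 0,"hand": 0},
    {"x": 0.085,"y": 0,"z": -0.085,"ax": 0,"ay": 0,"az": 0,"hand": 0},
    {"x": 0.085,"y": 0,"z": -0.085,"ax": 0,"ay": 0,"az": 0,"hand": 0},
    {"x": 0.12,"y": 0,"z": -0.12,"ax": 0,"ay": 0,"az": 0,"hand": 0},
    {"x": 0.12,"y": 0,"z": -0.12,"ax": 0,"ay": 0,"az": 0,"hand": 0},
  ],
)

```text
t: 6.45
tool_pos: [0.3704, -0.3223, 0.3268]
orientation: [-2.699, -0.588, -1.125]
force: [0.4, 0.2, -0.8]
opening: 0.011
gripper_force: 45.0
```

Run:
```python
from h import *
s=read_state(); print(s['opening'],s['gripper_force'],s['force'],s['q'].round(3),s['tool_pos'])
row([.40,-.2,.35],down(-.3))
```

```text
0.011036954520934854 44.99411344528198 [ 0.42188324  0.15413332 -0.81173195] [-1.107 -0.172  2.038  0.817  1.335 -0.191] [ 0.37035412 -0.3223222   0.32676431]
shift [ 0.0715 -0.0989  0.0384] turn [ 0.3363 -0.7383 -0.7967] rows>= 6.1
```

Request:
carry_out(
  targets=[
    {"x": 0.0715,"y": -0.0989,"z": 0.0384,"ax": 0.336,"ay": -0.738,"az": -0.797,"hand": 0},
    {"x": 0.0715,"y": -0.0989,"z": 0.0384,"ax": 0.336,"ay": -0.738,"az": -0.797,"hand": 0},
    {"x": 0.0715,"y": -0.0989,"z": 0.0384,"ax": 0.336,"ay": -0.738,"az": -0.797,"hand": 0},
    {"x": 0.0715,"y": -0.0989,"z": 0.0384,"ax": 0.336,"ay": -0.738,"az": -0.797,"hand": 0},
    {"x": 0.0715,"y": -0.0989,"z": 0.0384,"ax": 0.336,"ay": -0.738,"az": -0.797,"hand": 0},
    {"x": 0.0715,"y": -0.0989,"z": 0.0384,"ax": 0.336,"ay": -0.738,"az": -0.797,"hand": 0},
    {"x": 0.0715,"y": -0.0989,"z": 0.0384,"ax": 0.336,"ay": -0.738,"az": -0.797,"hand": 0},
    {"x": 0.0715,"y": -0.0989,"z": 0.0384,"ax": 0.336,"ay": -0.738,"az": -0.797,"hand": 0},
  ],
)

```text
t: 7.45
tool_pos: [0.3994, -0.1988, 0.3463]
orientation: [-2.523, -1.858, -0.005]
force: [-0.1, -0.9, -0.8]
opening: 0.0114
gripper_force: 45.0
```

Run:
```python
from h import *
s=read_state(); print(s['q'].round(3),s['tool_pos'])
M=tilt(-1.2,1); S=np.array([.46,-.165,.032+.07])
row(S-.167*M[:,2],M)
```

```text
[-0.579 -0.261  1.97   0.006  1.44  -0.279] [ 0.39942719 -0.1987848   0.34625789]
shift [ 0.1417 -0.0251  0.1273] turn [-0.2659 -0.7636 -0.6362] rows>= 5.5
```

Request:
carry_out(
  targets=[
    {"x": 0.1417,"y": -0.0251,"z": 0.06,"ax": -0.266,"ay": -0.764,"az": -0.636,"hand": 0},
    {"x": 0.1417,"y": -0.0251,"z": 0.06,"ax": -0.266,"ay": -0.764,"az": -0.636,"hand": 0},
    {"x": 0.1417,"y": -0.0251,"z": 0.06,"ax": -0.266,"ay": -0.764,"az": -0.636,"hand": 0},
    {"x": 0.1417,"y": -0.0251,"z": 0.1,"ax": -0.266,"ay": -0.764,"az": -0.636,"hand": 0},
    {"x": 0.1417,"y": -0.0251,"z": 0.1273,"ax": -0.266,"ay": -0.764,"az": -0.636,"hand": 0},
    {"x": 0.1417,"y": -0.0251,"z": 0.1273,"ax": -0.266,"ay": -0.764,"az": -0.636,"hand": 0},
    {"x": 0.1417,"y": -0.0251,"z": 0.1273,"ax": -0.266,"ay": -0.764,"az": -0.636,"hand": 0},
    {"x": 0.1417,"y": -0.0251,"z": 0.1273,"ax": -0.266,"ay": -0.764,"az": -0.636,"hand": 0},
  ],
)

```text
t: 8.45
tool_pos: [0.4171, -0.0561, 0.2212]
orientation: [1.375, 2.006, -0.57]
force: [-0.3, 0.2, 0.3]
opening: 0.011
gripper_force: 45.0
```

Run:
```python
from h import *
s=read_state(); print(s['q'].round(3),s['tool_pos'],np.abs(s['dq']).max())
M=tilt(-1.2,1); S=np.array([.46,-.165,.032+.07])
row(S-.167*M[:,2],M); row(S-.167*M[:,2]-[0,0,.06],M)
im,d=read_camera("scene"); im2,_=read_camera("wrist")
a=cv2.resize(im[150:320,180:380],None,fx=3,fy=3,interpolation=cv2.INTER_CUBIC)
cv2.imwrite("pics/s2.png",a); cv2.imwrite("pics/w3.png",im2)
```

```text
[ 0.051 -0.228  2.303 -0.92   1.006  0.178] [ 0.417118   -0.05606375  0.22118374] 0.0116667081582888
shift [0.0015 0.0005 0.0001] turn [-0.0006  0.0011 -0.0016] rows>= 0.0
shift [0.044  0.0004 0.0424] turn [-0.0006  0.0011 -0.0016] rows>= 1.0
```

View pics/s2.png

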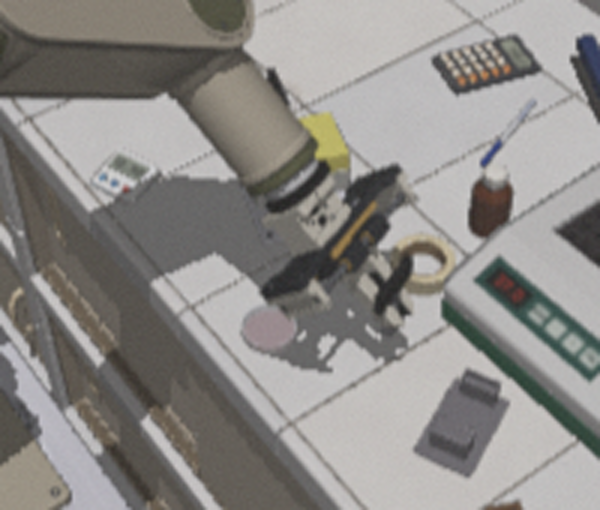

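The button hangs upright in the fingers at about crop (390,290). The cradle is empty, and the petri dish and tape roll are undisturbed.

Run:
```python
from h import *
G=R.from_rotvec([-2.696,-.584,-1.12]).as_matrix(); gp=np.array([.3701,-.3209,.1541])
u=np.array([np.cos(.43),np.sin(.43),0])
gpt=gp+.167*G[:,2]; print("grasp pt at grip",gpt)
a=G.T@(-u)
foot=G.T@(np.array([.4778,-.2713,.0365])+.032*u-gp)
s=read_state(); C=R.from_rotvec(s['orientation']).as_matrix()
print("axis now",C@a,"foot now",s['tool_pos']+C@foot)
# corrected orientation: rotate so axis vertical
w=C@a; r=R.align_vectors([[0,0,1]],[w])[0]; v=np.cross(w,[0,0,1]); Rr=R.from_rotvec(v).as_matrix()@C
fz=(s['tool_pos']+Rr@foot)[2]; print(fz)
for dz in (.01,.0,-.003): row(s['tool_pos']-[0,0,fz-dz],Rr)
```

```text
grasp pt at grip [ 0.47775181 -0.27167497  0.03629939]
axis now [-1.28072622e-04  4.96602707e-03  9.99987661e-01] foot now [ 0.45992919 -0.166507    0.07159699]
0.07104515720818799
shift [ 0.0433 -0.0001  0.0431] turn [-0.0012  0.0047  0.0012] rows>= 1.0
shift [ 0.0503 -0.0001  0.0501] turn [-0.0012  0.0047  0.0012] rows>= 1.1
shift [ 0.0525 -0.0001  0.0522] turn [-0.0012  0.0047  0.0012] rows>= 1.2
```

Request:
carry_out(
  targets=[
    {"x": 0.025,"y": 0,"z": 0.025,"ax": -0.001,"ay": 0.005,"az": 0.001,"hand": 0},
    {"x": 0.0433,"y": 0,"z": 0.0431,"ax": -0.001,"ay": 0.005,"az": 0.001,"hand": 0},
    {"x": 0.0475,"y": 0,"z": 0.0473,"ax": -0.001,"ay": 0.005,"az": 0.001,"hand": 0},
    {"x": 0.0475,"y": 0,"z": 0.0473,"ax": -0.001,"ay": 0.005,"az": 0.001,"hand": 0},
    {"x": 0.0475,"y": 0,"z": 0.0473,"ax": -0.001,"ay": 0.005,"az": 0.001,"hand": 0},
  ],
)

```text
t: 9.18
tool_pos: [0.4176, -0.0559, 0.1548]
orientation: [1.374, 2.009, -0.566]
force: [0.3, -0.2, -0.7]
opening: 0.0104
gripper_force: 45.0
```

Request:
carry_out(
  targets=[
    {"x": 0.0015,"y": 0,"z": 0.0015,"ax": 0,"ay": 0,"az": 0,"hand": 0},
    {"x": 0.0025,"y": 0,"z": 0.0025,"ax": 0,"ay": 0,"az": 0,"hand": 0},
    {"x": 0.0028,"y": 0,"z": 0.0028,"ax": 0,"ay": 0,"az": 0,"hand": 0},
    {"x": 0.0028,"y": 0,"z": 0.0028,"ax": 0,"ay": 0,"az": 0,"hand": 0},
  ],
)

```text
t: 9.68
tool_pos: [0.4183, -0.0562, 0.1527]
orientation: [1.373, 2.005, -0.569]
force: [-11.7, 6.7, 24.3]
opening: 0.011
gripper_force: 45.1
```

Request:
carry_out(
  targets=[
    {"x": -0.0012,"y": 0,"z": -0.0012,"ax": 0,"ay": 0,"az": 0,"hand": 0},
    {"x": -0.0012,"y": 0,"z": -0.0012,"ax": 0,"ay": 0,"az": 0,"hand": 0},
    {"x": -0.0012,"y": 0,"z": -0.0012,"ax": 0,"ay": 0,"az": 0,"hand": 0},
  ],
)

```text
t: 10.05
tool_pos: [0.4179, -0.056, 0.1531]
orientation: [1.373, 2.008, -0.567]
force: [-2.5, 1.8, 9.6]
opening: 0.0111
gripper_force: 45.0
```

Contact is down to a light load. Opening slightly now.

Request:
carry_out(
  targets=[
    {"x": -0.0004,"y": 0,"z": -0.0004,"ax": 0,"ay": 0,"az": 0,"hand": 0},
    {"x": -0.0005,"y": 0,"z": -0.0005,"ax": 0,"ay": 0,"az": 0,"hand": 12},
    {"x": -0.0005,"y": 0,"z": -0.0005,"ax": 0,"ay": 0,"az": 0,"hand": 16},
    {"x": -0.0005,"y": 0,"z": -0.0005,"ax": 0,"ay": 0,"az": 0,"hand": 30},
    {"x": -0.0005,"y": 0,"z": -0.0005,"ax": 0,"ay": 0,"az": 0,"hand": 55},
    {"x": -0.0005,"y": 0,"z": -0.0005,"ax": 0,"ay": 0,"az": 0,"hand": 55},
    {"x": -0.0005,"y": 0,"z": -0.0005,"ax": 0,"ay": 0,"az": 0,"hand": 55},
  ],
)

```text
t: 10.92
tool_pos: [0.4168, -0.0558, 0.1522]
orientation: [1.373, 2.011, -0.568]
force: [0.1, 0.7, -0.2]
opening: 0.0487
gripper_force: 0.0
```

Run:
```python
from h import *
s=read_state(); print(s['q'].round(3),s['tool_pos'],s['opening'],s['gripper_force'])
import pickle
P=camera_params("wrist"); im,d=read_camera("wrist"); cv2.imwrite("pics/w4.png",im); pickle.dump(P,open("w4.pkl","wb"))
```

```text
[ 0.051 -0.047  2.306 -1.026  0.9    0.359] [ 0.41684865 -0.05583966  0.15217221] 0.04869368767784177 0.0
```

View pics/w4.png

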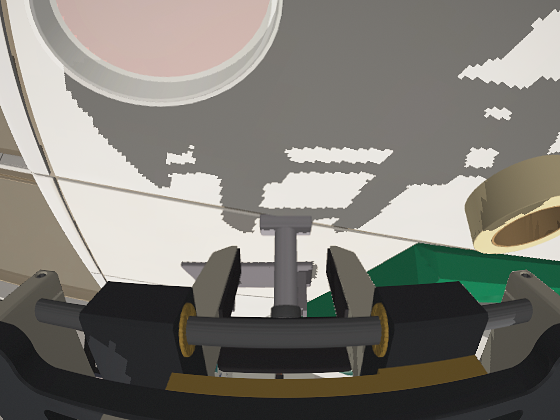

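The button stands on its foot between the open fingers: foot at about (287,225), shank up to (287,310). Retreating along the tool axis.

Request:
carry_out(
  targets=[
    {"x": 0,"y": 0,"z": -0.02,"ax": 0,"ay": 0,"az": 0,"hand": 55},
    {"x": 0,"y": 0,"z": -0.05,"ax": 0,"ay": 0,"az": 0,"hand": 55},
    {"x": 0,"y": 0,"z": -0.1,"ax": 0,"ay": 0,"az": 0,"hand": 55},
    {"x": 0,"y": 0,"z": -0.15,"ax": 0,"ay": 0,"az": 0,"hand": 55},
    {"x": 0,"y": 0,"z": -0.15,"ax": 0,"ay": 0,"az": 0,"hand": 55},
    {"x": 0,"y": 0,"z": -0.15,"ax": 0,"ay": 0,"az": 0,"hand": 55},
  ],
)

```text
t: 11.72
tool_pos: [0.3783, 0.0427, 0.2581]
orientation: [1.372, 2.011, -0.567]
force: [0.0, -0.5, 0.3]
opening: 0.0512
gripper_force: 0.0
```

Run:
```python
from h import *
s=read_state(); print(s['q'].round(3),s['tool_pos'],s['opening'],s['gripper_force'])
# mid: down, y az -0.4
row([.40,-.04,.38],down(-.1))
```

```text
[ 0.334 -0.327  2.301 -0.834  1.263  0.268] [0.37833036 0.04271561 0.25806019] 0.051243279909353644 0.0
shift [-0.1462 -0.01   -0.0264] turn [0.1852 0.7689 0.4484] rows>= 4.9
```

Request:
carry_out(
  targets=[
    {"x": -0.1462,"y": -0.01,"z": -0.0264,"ax": 0.185,"ay": 0.769,"az": 0.448,"hand": 55},
    {"x": -0.1462,"y": -0.01,"z": -0.0264,"ax": 0.185,"ay": 0.769,"az": 0.448,"hand": 55},
    {"x": -0.1462,"y": -0.01,"z": -0.0264,"ax": 0.185,"ay": 0.769,"az": 0.448,"hand": 55},
    {"x": -0.1462,"y": -0.01,"z": -0.0264,"ax": 0.185,"ay": 0.769,"az": 0.448,"hand": 55},
    {"x": -0.1462,"y": -0.01,"z": -0.0264,"ax": 0.185,"ay": 0.769,"az": 0.448,"hand": 55},
    {"x": -0.1462,"y": -0.01,"z": -0.0264,"ax": 0.185,"ay": 0.769,"az": 0.448,"hand": 55},
    {"x": -0.1462,"y": -0.01,"z": -0.0264,"ax": 0.185,"ay": 0.769,"az": 0.448,"hand": 55},
  ],
)

```text
t: 12.6
tool_pos: [0.3998, -0.0407, 0.3792]
orientation: [2.329, 2.107, -0.005]
force: [-0.1, 1.2, 0.2]
opening: 0.0509
gripper_force: 0.0
```

Run:
```python
from h import *
s=read_state(); print(s['q'].round(3),s['tool_pos'],s['opening'],s['gripper_force'])
row([.46,-.1665,.37],down(-1.2))
```

```text
[-0.228 -0.423  2.035 -0.003  1.531 -0.127] [ 0.39977592 -0.04067142  0.37920279] 0.05089915874222355 0.0
shift [-0.1191  0.0725  0.0095] turn [4.0000e-04 3.4000e-03 1.0996e+00] rows>= 5.9
```

Request:
carry_out(
  targets=[
    {"x": -0.119,"y": 0.0725,"z": 0.0095,"ax": 0,"ay": 0.0034,"az": 1.1,"hand": 60},
    {"x": -0.119,"y": 0.0725,"z": 0.0095,"ax": 0,"ay": 0.0034,"az": 1.1,"hand": 60},
    {"x": -0.119,"y": 0.0725,"z": 0.0095,"ax": 0,"ay": 0.0034,"az": 1.1,"hand": 60},
    {"x": -0.119,"y": 0.0725,"z": 0.0095,"ax": 0,"ay": 0.0034,"az": 1.1,"hand": 60},
    {"x": -0.119,"y": 0.0725,"z": 0.0095,"ax": 0,"ay": 0.0034,"az": 1.1,"hand": 60},
    {"x": -0.119,"y": 0.0725,"z": 0.0095,"ax": 0,"ay": 0.0034,"az": 1.1,"hand": 60},
    {"x": -0.119,"y": 0.0725,"z": 0.0095,"ax": 0,"ay": 0.0034,"az": 1.1,"hand": 60},
    {"x": -0.119,"y": 0.0725,"z": 0.0095,"ax": 0,"ay": 0.0034,"az": 1.1,"hand": 60},
  ],
)

```text
t: 13.6
tool_pos: [0.4602, -0.1652, 0.3707]
orientation: [-3.085, -0.586, -0.003]
force: [0.8, 0.3, -0.6]
opening: 0.0557
gripper_force: 0.0
```

Run:
```python
from h import *
import pickle
s=read_state(); print(s['q'].round(3),s['tool_pos'],s['opening'],np.abs(s['dq']).max())
row([.46,-.1665,.37],down(-1.2))
P=camera_params("wrist"); im,d=read_camera("wrist"); cv2.imwrite("pics/w5.png",im); pickle.dump(P,open("w5.pkl","wb"))
```

```text
[-0.45  -0.156  1.835  0.002  1.463  0.745] [ 0.46024836 -0.16519329  0.37066508] 0.05568329245711593 0.009544425657849897
shift [-0.0007  0.0011  0.0007] turn [-0.0011 -0.0021  0.0047] rows>= 0.0
```

View pics/w5.png

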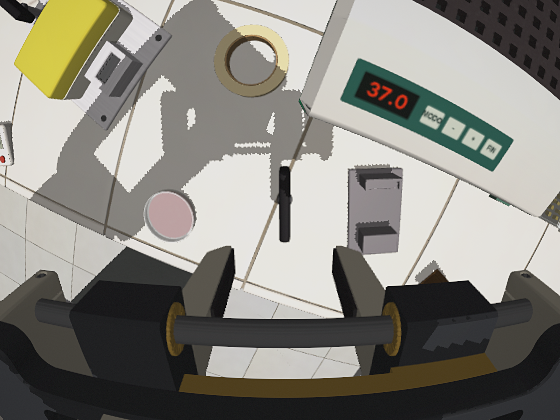

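The wing stands free, its top running from about (285,168) to (285,240).

Run:
```python
from h import *
import pickle
P=pickle.load(open("w5.pkl","rb"))
im=cv2.imread("pics/w5.png"); g=cv2.cvtColor(im,cv2.COLOR_BGR2GRAY)
np.set_printoptions(linewidth=250)
print(g[162:248:3,274:298])
for u,v in [(285,168),(285,205),(285,240)]: print(fhit(u,v,.083,P).round(4))
a=fhit(285,168,.083,P);b=fhit(285,240,.083,P); print(np.linalg.norm(a-b),az(a-b),(a+b)/2)
```

```text
[[133 133 133 133 132 132 138 190 234 231 229 230 229 230 230 231 217 149 136 129 169 229 232 230]
 [133 133 132 133 134 134 129 160 230 225 225 226 225 226 229 194 134 137 131 174 231 231 229 229]
 [133 133 133 133 129  93  10  16  19  18  18  19  20  14  12  77 133 140 188 234 230 229 229 229]
 [132 133 133 136 122  35  15  21  20  21  22  21  23  21  18  19 106 201 233 230 229 229 229 229]
 [133 133 133 134 122  35  30  33  29  23  22  24  23  21  21   7 151 239 231 229 230 229 229 229]
 [133 132 133 135 123  35  31  36  39  40  40  35  22  23  22   6 151 239 231 230 229 229 229 229]
 [133 132 133 136 123  32  20  21  28  33  24  21  23  22  19  10 151 239 231 230 229 229 229 229]
 [133 133 135 136 123  33  21  23  23  24  25  24  26  22  18   7 150 239 231 229 229 229 229 229]
 [134 133 133 136 122  33  18  22  25  24  24  21  25  23  18   9 149 239 231 229 229 229 229 230]
 [134 133 134 137 123  34  29  30  28  24  20  23  25  21  21   7 149 239 231 229 229 229 229 229]
 [134 134 135 135 116  30  28  35  41  39  31  23  26  24  20  10 149 239 231 230 229 229 229 229]
 [134 135 1
[... 1227 characters left out ...]
 45  44  33  42 158 238 231 229 229 229 229 229]
 [229 229 230 232 225 111  19  31  37  41  42  42  44  44  32  41 158 238 231 229 229 229 229 229]
 [229 229 230 232 225 111  19  33  36  40  41  43  46  42  30  64 172 237 230 229 229 229 229 229]
 [229 229 229 231 231 189   8  25  33  37  39  41  41  40  22 136 232 232 230 229 229 229 229 229]
 [229 229 229 229 229 230 232 234 233 225 226 226 228 235 233 231 231 229 229 229 229 230 229 229]
 [229 229 229 229 229 229 229 230 229 229 229 229 229 229 229 229 229 230 229 229 230 229 229 229]]
[ 0.4935 -0.1538  0.083 ]
[ 0.4636 -0.1656  0.083 ]
[ 0.4335 -0.1776  0.083 ]
0.06455576113828335 0.37829780225214626 [ 0.46349346 -0.16571119  0.083     ]
```

Run:
```python
from h import *
row([.4625,-.166,.244],down(-1.194))
```

```text
shift [0.0015 0.0017 0.1267] turn [-0.0012 -0.0023 -0.0022] rows>= 2.0
```

Request:
carry_out(
  targets=[
    {"x": 0.0015,"y": 0.0017,"z": 0.06,"ax": -0.001,"ay": -0.002,"az": -0.002,"hand": 60},
    {"x": 0.0015,"y": 0.0017,"z": 0.1,"ax": -0.001,"ay": -0.002,"az": -0.002,"hand": 60},
    {"x": 0.0015,"y": 0.0017,"z": 0.12,"ax": -0.001,"ay": -0.002,"az": -0.002,"hand": 60},
    {"x": 0.0015,"y": 0.0017,"z": 0.1267,"ax": -0.001,"ay": -0.002,"az": -0.002,"hand": 60},
    {"x": 0.0015,"y": 0.0017,"z": 0.1267,"ax": -0.001,"ay": -0.002,"az": -0.002,"hand": 60},
    {"x": 0.0015,"y": 0.0017,"z": 0.1267,"ax": -0.001,"ay": -0.002,"az": -0.002,"hand": 60},
  ],
)

```text
t: 14.4
tool_pos: [0.4631, -0.1666, 0.2456]
orientation: [3.087, 0.583, 0.004]
force: [0.4, 0.6, 0.0]
opening: 0.0557
gripper_force: 0.0
```

Run:
```python
from h import *
row([.4625,-.166,.244],down(-1.194)); print(read_state()['force'])
```

```text
shift [-0.0004 -0.0008  0.0016] turn [ 0.001  -0.0024 -0.0037] rows>= 0.0
[0.39179519 0.61138554 0.02925967]
```

Request:
carry_out(
  targets=[
    {"x": 0,"y": 0,"z": 0.0015,"ax": 0,"ay": 0,"az": 0,"hand": 30},
    {"x": 0,"y": 0,"z": 0.0015,"ax": 0,"ay": 0,"az": 0,"hand": 20},
    {"x": 0,"y": 0,"z": 0.0015,"ax": 0,"ay": 0,"az": 0,"hand": 14},
    {"x": 0,"y": 0,"z": 0.0015,"ax": 0,"ay": 0,"az": 0,"hand": 0},
    {"x": 0,"y": 0,"z": 0.0015,"ax": 0,"ay": 0,"az": 0,"hand": 0},
    {"x": 0,"y": 0,"z": 0.0015,"ax": 0,"ay": 0,"az": 0,"hand": 0},
    {"x": 0,"y": 0,"z": 0.0015,"ax": 0,"ay": 0,"az": 0,"hand": 0},
    {"x": 0,"y": 0,"z": 0.0015,"ax": 0,"ay": 0,"az": 0,"hand": 0},
  ],
  newtons=45,
)

```text
t: 15.4
tool_pos: [0.4625, -0.1663, 0.2427]
orientation: [-3.086, -0.582, -0.001]
force: [0.1, 0.8, -0.4]
opening: 0.0096
gripper_force: 45.0
```

Request:
carry_out(
  targets=[
    {"x": 0,"y": 0,"z": -0.03,"ax": 0,"ay": 0,"az": 0,"hand": 0},
    {"x": 0,"y": 0,"z": -0.08,"ax": 0,"ay": 0,"az": 0,"hand": 0},
    {"x": 0,"y": 0,"z": -0.135,"ax": 0,"ay": 0,"az": 0,"hand": 0},
    {"x": 0,"y": 0,"z": -0.135,"ax": 0,"ay": 0,"az": 0,"hand": 0},
    {"x": 0,"y": 0,"z": -0.135,"ax": 0,"ay": 0,"az": 0,"hand": 0},
  ],
)

```text
t: 16.02
tool_pos: [0.4623, -0.1663, 0.3772]
orientation: [-3.086, -0.582, -0.001]
force: [-1.4, 0.2, -0.9]
opening: 0.0095
gripper_force: 45.0
```

Run:
```python
from h import *
s=read_state(); print(s['tool_pos'],s['gripper_force'],s['q'].round(3))
row([.5213,.0615,.378],down(-1.90))
```

```text
[ 0.46225495 -0.16634906  0.37716724] 44.995408058166504 [-4.500e-01 -1.530e-01  1.820e+00  1.000e-03  1.475e+00  7.480e-01]
shift [ 0.1379 -0.1907 -0.0005] turn [-1.200e-03 -3.000e-04  7.017e-01] rows>= 3.8
```

Request:
carry_out(
  targets=[
    {"x": 0.138,"y": -0.1907,"z": -0.0005,"ax": -0.001,"ay": 0,"az": 0.702,"hand": 0},
    {"x": 0.138,"y": -0.1907,"z": -0.0005,"ax": -0.001,"ay": 0,"az": 0.702,"hand": 0},
    {"x": 0.138,"y": -0.1907,"z": -0.0005,"ax": -0.001,"ay": 0,"az": 0.702,"hand": 0},
    {"x": 0.138,"y": -0.1907,"z": -0.0005,"ax": -0.001,"ay": 0,"az": 0.702,"hand": 0},
    {"x": 0.138,"y": -0.1907,"z": -0.0005,"ax": -0.001,"ay": 0,"az": 0.702,"hand": 0},
    {"x": 0.138,"y": -0.1907,"z": -0.0005,"ax": -0.001,"ay": 0,"az": 0.702,"hand": 0},
    {"x": 0.138,"y": -0.1907,"z": -0.0005,"ax": -0.001,"ay": 0,"az": 0.702,"hand": 0},
    {"x": 0.138,"y": -0.1907,"z": -0.0005,"ax": -0.001,"ay": 0,"az": 0.702,"hand": 0},
  ],
)

```text
t: 17.02
tool_pos: [0.5214, 0.0603, 0.378]
orientation: [3.099, -0.517, -0.0]
force: [0.4, 0.1, -0.9]
opening: 0.0099
gripper_force: 45.0
```

Run:
```python
from h import *
import pickle
s=read_state(); print(s['tool_pos'],s['gripper_force'],s['q'].round(3),np.abs(s['dq']).max())
row([.5213,.0615,.378],down(-1.90))
P=camera_params("wrist"); im,d=read_camera("wrist"); cv2.imwrite("pics/w6.png",im); pickle.dump((P,s),open("w6.pkl","wb"))
cv2.imwrite("pics/w6c.png",cv2.resize(im[150:300,190:390],None,fx=4,fy=4,interpolation=cv2.INTER_CUBIC))
```

```text
[0.52135735 0.060337   0.37801536] 44.99558508396149 [ 0.018 -0.06   1.732 -0.     1.47   1.919] 0.006952939898891991
shift [-0.0004 -0.0011  0.    ] turn [ 0.0002  0.0002 -0.0011] rows>= 0.0
```

View pics/w6c.png

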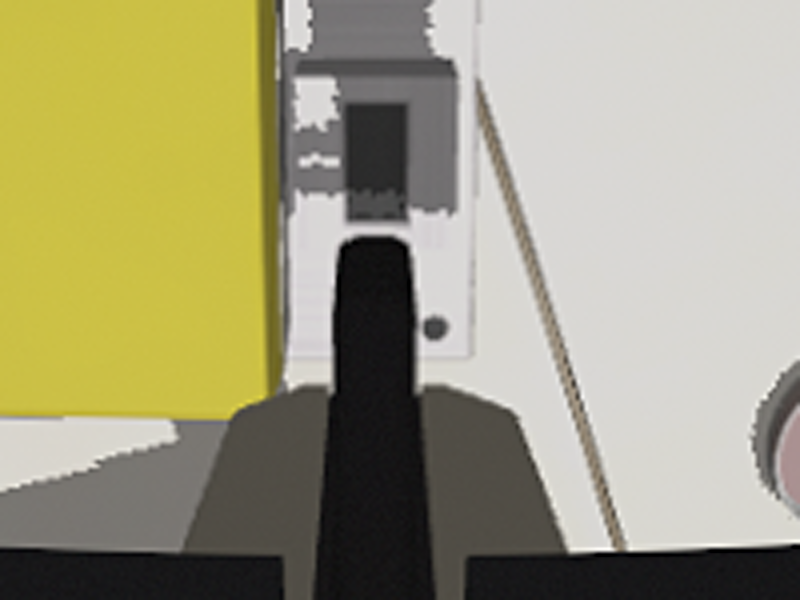

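The crop shows the slot at columns 346–408 and rows 103–221. The wing's far end is at row 237, centred at column 375, so they line up well across the slot.

Run:
```python
from h import *
import pickle
P,s=pickle.load(open("w6.pkl","rb")); C=R.from_rotvec(s['orientation']).as_matrix(); t=s['tool_pos']
o=lambda x,y:(190+(x+.5)/4-.5,150+(y+.5)/4-.5)
T=lambda x,y,z:(lambda p:(p.round(4),(C.T@(p-t)).round(4)))(fhit(*o(x,y),z,P))
for n,x,y,z in [("slotT",377,103,.034),("slotB",377,221,.034),("slotL",346,162,.034),("slotR",408,162,.034),("hole",435,328,.006),("wing far bottom",375.5,237,t[2]-.244+.055),("wing far top?",375,237,t[2]-.244+.083)]:
    print(n,*T(x,y,z))
g=cv2.cvtColor(cv2.imread("pics/w6.png"),cv2.COLOR_BGR2GRAY)
np.set_printoptions(linewidth=250)
print("col 284 rows 170-212",g[170:215,284]); print("row185",g[185,265:312]);print("row215",g[215,265:312]);print("row235",g[235,265:312])
```

```text
slotT [0.5371 0.0535 0.034 ] [0.0172 0.0013 0.344 ]
slotB [0.5076 0.0636 0.034 ] [-0.014   0.0013  0.344 ]
slotL [0.5251 0.066  0.034 ] [ 0.0017 -0.0066  0.344 ]
slotR [0.52  0.051 0.034] [0.0018 0.0092 0.344 ]
hole [0.4636 0.0607 0.006 ] [-0.0547  0.0183  0.372 ]
wing far bottom [0.5495 0.0499 0.189 ] [0.03   0.0007 0.189 ]
wing far top? [0.5578 0.0472 0.217 ] [0.0388 0.0006 0.161 ]
col 284 rows 170-212 [117 115 116 116 113  90  50  43  44  44  45  43  45  44  45  44  44  43  44  44  44  43  44  43  43  44  43  42  65  79  78  77  77  77  75 127 179 214 170  42  12  18  18  18  16]
row185 [115 116 117 116 116 118 118 119 119 117 104  69  42  43  44  44  42  44  43  44  44  44  42  42  43  41  61  98 110 115 114 113 112 114 113 112 115 115 111 161 221 217 215 191 184 215 173]
row215 [215 215 215 215 215 215 215 219 201  77  10  18  14  17  17  20  14  17  17  18  14  16  14  16  17  16   8  65 159 222 216 215 215 215 215 215 215 215 215 215 216 216 195 179 217 216 215]
row235 [208 208 209 209 210 210 213 195  48  10  18  23  23  20  20  22  22  21  20  20  19  20  21  18  20  16  19  13  67 160 223 209 183 184 184 203 218 215 214 215 216 210 190 195 217 216 215]
```

Request:
carry_out(
  targets=[
    {"x": 0.0012,"y": 0.0002,"z": 0.05,"ax": 0,"ay": 0,"az": 0,"hand": 0},
    {"x": 0.0012,"y": 0.0002,"z": 0.08,"ax": 0,"ay": 0,"az": 0,"hand": 0},
    {"x": 0.0012,"y": 0.0002,"z": 0.094,"ax": 0,"ay": 0,"az": 0,"hand": 0},
    {"x": 0.0012,"y": 0.0002,"z": 0.094,"ax": 0,"ay": 0,"az": 0,"hand": 0},
    {"x": 0.0012,"y": 0.0002,"z": 0.094,"ax": 0,"ay": 0,"az": 0,"hand": 0},
  ],
)

```text
t: 17.7
tool_pos: [0.5234, 0.0607, 0.2862]
orientation: [-3.098, 0.515, -0.005]
force: [-0.4, 0.3, -0.7]
opening: 0.0095
gripper_force: 45.0
```

Run:
```python
from h import *
s=read_state(); print(s['tool_pos'],s['force'],(R.from_rotvec(s['orientation']).as_matrix()).round(4)[:,2])
row([*s['tool_pos'][:2],s['tool_pos'][2]],down(-1.90))
im,d=read_camera("wrist"); cv2.imwrite("pics/w7.png",im)
```

```text
[0.52341121 0.06068723 0.2862405 ] [-0.41233713  0.32705706 -0.72317087] [ 3.2e-03  1.0e-04 -1.0e+00]
shift [0. 0. 0.] turn [-0.0011 -0.003  -0.0005] rows>= 0.0
```

Request:
carry_out(
  targets=[
    {"x": 0,"y": 0,"z": 0.004,"ax": 0,"ay": 0,"az": 0,"hand": 0},
    {"x": 0,"y": 0,"z": 0.007,"ax": 0,"ay": 0,"az": 0,"hand": 0},
    {"x": 0,"y": 0,"z": 0.009,"ax": 0,"ay": 0,"az": 0,"hand": 0},
    {"x": 0,"y": 0,"z": 0.009,"ax": 0,"ay": 0,"az": 0,"hand": 0},
  ],
)

```text
t: 18.25
tool_pos: [0.5225, 0.0609, 0.2752]
orientation: [-3.099, 0.515, -0.0]
force: [0.6, 0.5, -0.2]
opening: 0.0097
gripper_force: 45.0
```

Request:
carry_out(
  targets=[
    {"x": 0,"y": 0,"z": 0.002,"ax": 0,"ay": 0,"az": 0,"hand": 0},
    {"x": 0,"y": 0,"z": 0.004,"ax": 0,"ay": 0,"az": 0,"hand": 0},
    {"x": 0,"y": 0,"z": 0.006,"ax": 0,"ay": 0,"az": 0,"hand": 0},
    {"x": 0,"y": 0,"z": 0.006,"ax": 0,"ay": 0,"az": 0,"hand": 0},
  ],
)

```text
t: 18.75
tool_pos: [0.5227, 0.0608, 0.2695]
orientation: [-3.099, 0.515, -0.001]
force: [-0.8, 0.1, 0.7]
opening: 0.0098
gripper_force: 45.0
```

Request:
carry_out(
  targets=[
    {"x": 0,"y": 0,"z": 0.003,"ax": 0,"ay": 0,"az": 0,"hand": 0},
    {"x": 0,"y": 0,"z": 0.006,"ax": 0,"ay": 0,"az": 0,"hand": 0},
    {"x": 0,"y": 0,"z": 0.0085,"ax": 0,"ay": 0,"az": 0,"hand": 0},
    {"x": 0,"y": 0,"z": 0.0085,"ax": 0,"ay": 0,"az": 0,"hand": 0},
    {"x": 0,"y": 0,"z": 0.0085,"ax": 0,"ay": 0,"az": 0,"hand": 0},
  ],
)

```text
t: 19.38
tool_pos: [0.5228, 0.0608, 0.2613]
orientation: [-3.099, 0.515, -0.002]
force: [-0.8, -1.2, 3.6]
opening: 0.0094
gripper_force: 45.0
```

Run:
```python
from h import *
s=read_state(); print(s['tool_pos'],s['force'],s['wrist_torque'],s['q'].round(3))
row(s['tool_pos'],down(-.329))
```

```text
[0.52281753 0.06082995 0.26126017] [-0.77137858 -1.16968311  3.62886516] [-0.11949679  0.31584322  0.00931193] [0.018 0.05  1.844 0.    1.247 1.919]
shift [0. 0. 0.] turn [ 4.0000e-04 -1.0000e-03 -1.5713e+00] rows>= 8.4
```

Request:
carry_out(
  targets=[
    {"x": 0,"y": 0,"z": 0.0012,"ax": 0,"ay": 0,"az": 0,"hand": 0},
    {"x": 0,"y": 0,"z": 0.0012,"ax": 0,"ay": 0,"az": 0,"hand": 0},
    {"x": 0,"y": 0,"z": 0.0012,"ax": 0,"ay": 0,"az": -0.1,"hand": 0},
    {"x": 0,"y": 0,"z": 0.0012,"ax": 0,"ay": 0,"az": -0.2,"hand": 0},
    {"x": 0,"y": 0,"z": 0.0012,"ax": 0,"ay": 0,"az": -0.3,"hand": 0},
    {"x": 0,"y": 0,"z": 0.0012,"ax": 0,"ay": 0,"az": -0.3,"hand": 0},
  ],
)

```text
t: 20.12
tool_pos: [0.5228, 0.061, 0.26]
orientation: [-3.141, 0.047, -0.002]
force: [-0.5, 0.4, 4.3]
opening: 0.0095
gripper_force: 45.0
```

Run:
```python
from h import *
s=read_state(); print(s['tool_pos'],s['force'],s['wrist_torque'],s['q'].round(3))
row(s['tool_pos'],down(-.329))
```

```text
[0.52284313 0.06096352 0.26000516] [-0.49825375  0.410445    4.33866385] [0.04596388 0.12898799 0.03363506] [0.019 0.052 1.845 0.    1.244 1.619]
shift [0. 0. 0.] turn [ 5.0000e-04 -1.3000e-03 -1.2718e+00] rows>= 6.8
```

Request:
carry_out(
  targets=[
    {"x": 0,"y": 0,"z": 0,"ax": 0,"ay": 0,"az": -0.16,"hand": 0},
    {"x": 0,"y": 0,"z": 0,"ax": 0,"ay": 0,"az": -0.32,"hand": 0},
    {"x": 0,"y": 0,"z": 0,"ax": 0,"ay": 0,"az": -0.48,"hand": 0},
    {"x": 0,"y": 0,"z": 0,"ax": 0,"ay": 0,"az": -0.64,"hand": 0},
    {"x": 0,"y": 0,"z": 0,"ax": 0,"ay": 0,"az": -0.8,"hand": 0},
    {"x": 0,"y": 0,"z": 0,"ax": 0,"ay": 0,"az": -0.96,"hand": 0},
    {"x": 0,"y": 0,"z": 0,"ax": 0,"ay": 0,"az": -1.12,"hand": 0},
    {"x": 0,"y": 0,"z": 0,"ax": 0,"ay": 0,"az": -1.271,"hand": 0},
  ],
)

```text
t: 21.12
tool_pos: [0.5228, 0.0609, 0.2599]
orientation: [2.553, 1.83, 0.001]
force: [0.3, 0.2, 5.2]
opening: 0.0098
gripper_force: 45.0
```

Run:
```python
from h import *
s=read_state(); print(s['tool_pos'],s['force'],s['wrist_torque'],s['q'].round(3),s['dq'].round(2))
row(s['tool_pos'],down(-.329))
```

```text
[0.52276653 0.06092037 0.25993083] [0.25341699 0.15282282 5.18217894] [-0.08290792  0.13279067  0.0051921 ] [0.018 0.052 1.845 0.    1.244 0.345] [ 0.   0.   0.   0.   0.  -1.2]
shift [0. 0. 0.] turn [ 0.0008 -0.0006  0.002 ] rows>= 0.0
```

Request:
carry_out(
  targets=[
    {"x": 0,"y": 0,"z": 0,"ax": 0,"ay": 0,"az": 0,"hand": 0},
    {"x": 0,"y": 0,"z": -0.002,"ax": 0,"ay": 0,"az": 0,"hand": 0},
    {"x": 0,"y": 0,"z": -0.003,"ax": 0,"ay": 0,"az": 0,"hand": 0},
    {"x": 0,"y": 0,"z": -0.003,"ax": 0,"ay": 0,"az": 0,"hand": 0},
  ],
)

```text
t: 21.62
tool_pos: [0.5227, 0.0609, 0.2627]
orientation: [2.556, 1.826, 0.001]
force: [1.3, 0.8, 1.2]
opening: 0.0098
gripper_force: 45.0
```

Run:
```python
from h import *
s=read_state(); print(s['tool_pos'],s['force'],s['wrist_torque'])
row(s['tool_pos'],down(-.329))
```

```text
[0.52269829 0.0608773  0.26266912] [1.27558472 0.81461059 1.23583311] [ 0.02869759 -0.33097183 -0.03737845]
shift [0. 0. 0.] turn [ 0.0006 -0.0004 -0.0015] rows>= 0.0
```

Locked: the force dropped as the foot met the top. Releasing.

Request:
carry_out(
  targets=[
    {"x": 0,"y": 0,"z": 0,"ax": 0,"ay": 0,"az": 0,"hand": 12},
    {"x": 0,"y": 0,"z": 0,"ax": 0,"ay": 0,"az": 0,"hand": 18},
    {"x": 0,"y": 0,"z": 0,"ax": 0,"ay": 0,"az": 0,"hand": 35},
    {"x": 0,"y": 0,"z": 0,"ax": 0,"ay": 0,"az": 0,"hand": 50},
    {"x": 0,"y": 0,"z": 0,"ax": 0,"ay": 0,"az": 0,"hand": 50},
    {"x": 0,"y": 0,"z": -0.04,"ax": 0,"ay": 0,"az": 0,"hand": 50},
    {"x": 0,"y": 0,"z": -0.09,"ax": 0,"ay": 0,"az": 0,"hand": 50},
    {"x": 0,"y": 0,"z": -0.11,"ax": 0,"ay": 0,"az": 0,"hand": 50},
  ],
)

```text
t: 22.62
tool_pos: [0.5234, 0.0609, 0.3764]
orientation: [2.553, 1.826, 0.007]
force: [0.2, 0.3, -0.2]
opening: 0.0466
gripper_force: 0.0
```

Run:
```python
from h import *
s=read_state(); print(s['tool_pos'],s['opening'],s['gripper_force'],s['dq'].round(2))
# check by the wrist depth / image: black wing, top z expected .006+.014+.083=.103
P=camera_params("wrist"); im,d=read_camera("wrist"); cv2.imwrite("pics/w8.png",im)
g=im.max(2); C=R.from_rotvec(s['orientation']).as_matrix()
m=((g<60)).astype(np.uint8); m[245:]=0
n,l,st,ce=cv2.connectedComponentsWithStats(m)
for i in range(1,n):
    if st[i,4]>150:
        pt=np.argwhere(l==i)[:,::-1].astype(np.float32); c,wh,a=cv2.minAreaRect(pt)
        bx=cv2.boxPoints((c,wh,a)); w=np.array([fhit(*b,.103,P) for b in bx]); e=w[1]-w[0]; f=w[2]-w[1]; L=e if np.linalg.norm(e)>np.linalg.norm(f) else f
        print(st[i],w.mean(0).round(4),np.linalg.norm(e).round(4),np.linalg.norm(f).round(4),"az",az(L).round(3), np.median(d[l==i]))
```

```text
[0.52335871 0.06087887 0.37641969] 0.046586287647752224 0.0 [-0.   -0.08 -0.15  0.    0.28  0.  ]
[479  13  76  71 352] [0.7635 0.1297 0.103 ] 0.0483 0.1065 az -0.817 0.3086839
[274  15  16  82 993] [0.5643 0.1806 0.103 ] 0.0652 0.0115 az 1.243 0.23003745
[266 171  30  74 958] [0.5257 0.0643 0.103 ] 0.0229 0.0617 az -1.673 0.26703647
[  41  189   90   56 3155] [0.3337 0.104  0.103 ] 0.0971 0.0554 az -0.022 0.59117347
```

Run:
```python
from h import *
s=read_state(); P=camera_params("wrist"); im,d=read_camera("wrist"); g=im.max(2)
for v in range(170,248,5):
    c=np.where(g[v,262:300]<60)[0]+262
    print(v,(c.min(),c.max(),len(c)) if len(c) else None, d[v,284].round(3), (c.min()+c.max())/2 if len(c) else None)
for v in (176,240): print(fhit(284,v,.103,P).round(4))
```

```text
170 None 0.292 None
175 (np.int64(275), np.int64(285), 11) 0.266 280.0
180 (np.int64(275), np.int64(285), 11) 0.26 280.0
185 (np.int64(275), np.int64(285), 11) 0.261 280.0
190 (np.int64(274), np.int64(291), 18) 0.263 282.5
195 (np.int64(274), np.int64(292), 19) 0.265 283.0
200 (np.int64(273), np.int64(287), 15) 0.265 280.0
205 (np.int64(275), np.int64(287), 13) 0.268 281.0
210 (np.int64(275), np.int64(285), 11) 0.268 280.0
215 (np.int64(275), np.int64(285), 11) 0.269 280.0
220 (np.int64(275), np.int64(285), 11) 0.27 280.0
225 (np.int64(275), np.int64(285), 11) 0.271 280.0
230 (np.int64(275), np.int64(284), 10) 0.273 279.5
235 (np.int64(275), np.int64(284), 10) 0.275 279.5
240 (np.int64(275), np.int64(284), 10) 0.276 279.5
245 (np.int64(275), np.int64(284), 10) 0.277 279.5
[0.5361 0.0893 0.103 ]
[0.5184 0.0372 0.103 ]
```

Run:
```python
from h import *
P=camera_params("wrist"); im,d=read_camera("wrist"); Z=[]
M=R.from_rotvec(P['rotation']).as_matrix()
for v in range(205,240,2):
  for u in range(277,284):
    x,y=u-P['cx'],v-P['cy']; r=np.hypot(x,y)+1e-9; t=r/P['fx']; k=np.array([x/r*np.tan(t),-y/r*np.tan(t),-1])*d[v,u]; Z.append((P['position']+M@k)[2])
print("wing top z",np.median(Z),"expect .103"); print(robot.close_job())
```

```text
wing top z 0.10213550096142279 expect .103
the job is handed in; nothing more can be done
None
```

The turn-button is locked across the slot of the empty socket with its wing over the box lid, and it has been released. The last check before handing in put the wing top at 102 mm against the expected 103 mm. The job is handed in; no verdict came back.

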